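# Wedge a tight bearing cover off its seat evenly

## Task

Take the wedge out of its stand and work it down into the two pry slots of the bearing housing, changing sides each time the cover begins to bind, until the cover stands at least 9 mm off its seat at both ends and square to the housing (its two ends even to within 3 mm). Push the cover only with the wedge and gently, never forcing it once it binds; leave the other things alone, and finish with the wedge fully back in its stand.

Things in the scene. Friction and masses are not known exactly. Their poses are not given: they have to be found in the camera images.
- housing: Fixed half of a split bearing housing: steel block 136 mm along y, top at z = 80 mm, on a base plate (x -70 to +120, y +-78, 10 mm high). Origin on the bench at mid seam; x points towards the cover, y along the seam, z up. Joint face at x = 0. A strip with screws, up to z = 90 mm, covers the seam for y within +-37 mm: a wedge enters only at the two pry slots at the ends.
- cover: Loose half: aluminium block 44 x 136 mm, top at z = 79.4 mm, with two feet out to x = 90 mm, about 1.5 kg; it grips the base plate tightly, slides on a key along the housing's x and stays where left. Same axes and, when fully home, same origin as the housing. Starts 1 to 3.5 mm off its seat, slightly skew. A wedge in one slot moves mainly that end, the other stays.
- slot_left (a point): Left pry slot (+y end), point on the housing at x = 0, y = +55, z = 80 mm of its frame. Here (y 40 to 68 mm) the fixed half is cut back to x = -4 mm, so the slot runs from there to the cover's face; open at the top, 70 mm deep; both top edges have 3 mm chamfers.
- slot_right (a point): Right pry slot, the mirror of slot_left at y = -55 mm.
- cover_left (a point): Point on the cover's joint face at y = +55, z = 80 mm; its x in the housing's frame is the opening of the left end. While an end moves freely the wedge feels a steady 3 to 7 N against going down and up to 10 N sideways (friction varies). Once it leads the other end by some 1.5 to 4.5 mm (hidden, differs per side) the key binds and both climb within a few mm of travel.
- cover_right (a point): The same at y = -55 mm, for the right end. At a rise of about a fifth over the steady downward force, stop, pull the wedge and change sides: more than 24 N between wedge and cover spoils the face. Push in steps of 1 to 2 mm at about 15 mm/s. After the first turn an end gains some 4 to 6 mm a turn; three or four turns do.
- wedge: Steel wedge, 118 mm, 0.15 kg, point down in its stand. Origin mid point, z up. Blade 16 mm wide (y), smooth: flat back at x = -8 mm, front sloping from x = -6 at the point to x = +8 at z = 56 mm (1 mm thicker per 4 mm). Collar 36 x 34 mm, z 62 to 68; wooden handle 24 mm (x) by 28 mm (y), z 68 to 118. Use it upright, back to the fixed half, slope to the cover, axes along the housing's.
- stand: Fixed black block 50 x 50 x 66 mm high with a square 23 mm through hole in the middle; origin under its centre on the bench. The wedge hangs in the hole by its collar, its origin then 4 mm above the stand's, axes nearly parallel (within 0.04 rad).
- bottle: Bystander: wash bottle, 67 mm wide, 245 mm high, origin under its middle. Leave it.
- loupe: Bystander: black standing loupe, 40 mm, origin under its middle. Leave it.
- weight: Bystander: knob weight, 36 mm wide, 46 mm high, origin under its middle. Leave it.
Mind the look-alikes: they are no part of the job. Of the things like the stand, leave any that is red or yellow; of the rest the larger one is meant.

How it is judged:
By the outcome, as a careful person would: the job done as asked, in the order asked, and still so for the second after the job is handed in, with the robot touching nothing.
It also fails if it takes over 72 s, if anything falls off the work surface, if the arm or the gripper's body presses on something with over 40 N, if the wrist force passes 120 N, or if a joint passes its speed limit or range.

## Robot

A 7-joint arm with a two-finger parallel gripper is mounted at the origin on a cart in front of the work surface, level with it; the furniture and walls round the work are solid. World frame = base frame: x ahead of the robot, y to its left, z up, the work surface at z = 0. Lengths are in mm, angles in rad, forces in N, time in s.
With the tool pointing down it reaches from about 400 to 875 mm from the base axis. Payload 4.4 kg.
Tool frame: the origin (TCP) lies on the centre line of the jaws, within the pads' length; the fingertips stand 11 mm ahead of it and the grasp point (between the pads) lies 8 mm behind it (ctrl.tips_ahead is the distance from the TCP to the fingertips, in mm); z points along the fingers, y is the line along which they close (so a half turn about z gives the same grasp; the last joint's range is limited). The gripper opens to 85 mm and grips with 20 to 120 N. Pads are 22 mm wide; open, the fingers measure 114 mm over their backs; the gripper's body (76 mm by 85 mm) begins 54 mm behind the grasp point. The pads swing forward as they close: fully open they stand 13 mm farther back than shut.
Start: joints at [1.228, 0.628, 0.038, 1.517, -0.027, 0.996, -0.02], TCP at [177.658, -625.264, 242.313] pointing down, gripper open.
Joint ranges: [-3.06, 3.06], [-0.37, 2.12], [-1.25, 1.32], [0.18, 2.47], [-1.1, 4.24], [0.23, 1.98], [-2.94, 2.94]. Speed limits (rad/s): [2.57, 2.57, 3.14, 3.14, 3.14, 3.14, 3.14].

## Interface

Orientations are given as [roll, pitch, yaw] about the fixed x, y, z axes, in that order (R = Rz(yaw) Ry(pitch) Rx(roll)).
In Python, from cell import ctrl, eyes, job gives the robot as it stands. The module is installed in compiled form; this text tells all that it offers.
- The arm moves only by the tool carry_out, never from a script. Its argument "moves" is a list of rows, each an object of numbers: "tx", "ty", "tz": the shift along the tool's x, y, z as a fraction of full scale; "twist": the turn about the tool's z as a fraction of full scale; "fingers": the opening, from 0 (shut) to 1 (fully open). In form: [{"tx": .., "ty": .., "tz": .., "twist": .., "fingers": ..}, ...]. A call has 1 to 12 rows; each row shifts and turns the commanded pose from where the row before left it, along the tool's axes as they then stand; what a row does not reach is not made up. Full scale, the value 1, is 0.3 m for a shift and pi rad for a turn. A row lasts 1/8 s, in which the tool goes at most 62.5 mm and 10.7 degrees, less where a joint would pass 70% of its speed; a pose out of reach is approached as far as the arm can. A call with a number of a shift or a turn outside -1 to 1 is refused whole. A call with a gripper value outside its range is refused whole. The fingers move at their own pace and stop on an object; the grip force is fixed at half the most. Time passes only in rows, so rows that do not move let the fingers close. It gives the time, the measured TCP pose, the force, the opening and the grip force at its end, in the units of the state.
- ctrl.read_state(): the state, without advancing time (a new reading comes with each control period).
- eyes.get_image(name): name is "scene" or "top" or "wrist"; returns a dict with "color" (400x640x3 uint8, blue, green, red), "fovy" (degrees; the focal length in pixels is half the picture's height over the tangent of half this angle, whatever the lens; pixels are square), "cx", "cy" (the principal point, pixels), "world_from_camera" (4x4, takes a point from camera to world coordinates). Camera axes: x right, y up, looking along -z (the intrinsics and any distortion apply to the point x, -y, -z); pixel columns grow to the right and rows downward; lengths in mm; the calibration is good to about 2 mm. A picture is of the moment at which its call begins. There is no depth.
- job.finish_job(): hands the job in; it is judged then, once.
The state is a dict: "clock": time; "qpos": joint angles; "qd": joint speeds; "tau": joint torques, N m; "eef_pos": TCP position; "tool_rot": TCP orientation; "force": force on the tool from outside, world axes, zero at the start; "torque": the same for the moment, N m; "width": finger opening in mm; "gripper_force": force on a finger pad.
Only numpy, scipy, OpenCV 4.12 (cv2) and the standard library are available. Lean on these libraries where they do the work, as an engineer would, in place of code of your own. Each camera call takes 0.05 s, during which the arm holds its last target. There are 200 camera calls.

## Working session

There is one attempt and no reset: what is moved stays moved. The work goes in short steps, Python scripts to look and compute and a tool call to move; the robot and the scene stay as the last step left them, time stands still between calls to the robot, and variables do not carry over. Pictures are saved under pics/ and viewed, at most 10 in all, crops included, and the job is handed in when it is done.

Besides the shell and the picture viewer there is one more tool, called after "Emit:" as name(argument=value, ...), one argument or row to a line, values as JSON. carry_out: Moves the arm, as the interface text tells. Its arguments: {"type":"object","properties":{"moves":{"type":"array","items":{"type":"object","properties":{"tx":{"type":"number","minimum":-1,"maximum":1},"ty":{"type":"number","minimum":-1,"maximum":1},"tz":{"type":"number","minimum":-1,"maximum":1},"twist":{"type":"number","minimum":-1,"maximum":1},"fingers":{"type":"number"}}}}},"required":["moves"]}

```bash
mkdir -p pics; python3 - <<'E'
from cell import ctrl, eyes
import cv2,pickle
s=ctrl.read_state(); print({k:s[k] for k in ('clock','eef_pos','tool_rot','force','width')}, ctrl.tips_ahead)
d={}
for n in ('scene','top','wrist'):
    d[n]=eyes.get_image(n); cv2.imwrite(f'pics/{n}0.png',d[n]['color']); print(n,d[n]['fovy'],d[n]['cx'],d[n]['cy'],d[n]['world_from_camera'].round(3).tolist(),d[n].keys())
pickle.dump(d,open('d0.pkl','wb'))
E
```

```text
{'clock': 0.0, 'eef_pos': array([ 177.4695489 , -624.6581377 ,  241.38745882]), 'tool_rot': array([-3.13964298e+00,  2.33714982e-05,  2.76732922e-01]), 'force': array([ 0.39850667, -0.23296197,  0.43842753]), 'width': 85.2267858510447} 11.0
scene 51.65797924860437 326.448445876786 200.02015302967774 [[-0.595, 0.513, -0.619, 77.742], [-0.804, -0.363, 0.471, 98.341], [0.017, 0.778, 0.629, 665.541], [0.0, 0.0, 0.0, 1.0]] dict_keys(['color', 'fovy', 'cx', 'cy', 'world_from_camera'])
top 43.833388857718845 325.0539206680062 205.74135292170556 [[0.009, 0.995, -0.096, 539.763], [-1.0, 0.006, -0.029, -332.733], [-0.028, 0.097, 0.995, 1163.565], [0.0, 0.0, 0.0, 1.0]] dict_keys(['color', 'fovy', 'cx', 'cy', 'world_from_camera'])
wrist 64.19127020002274 317.5252993562233 197.87015049735496 [[0.273, 0.912, 0.306, 254.845], [-0.962, 0.259, 0.084, -602.617], [-0.002, -0.317, 0.948, 374.585], [0.0, 0.0, 0.0, 1.0]] dict_keys(['color', 'fovy', 'cx', 'cy', 'world_from_camera'])
```

View pics/scene0.png

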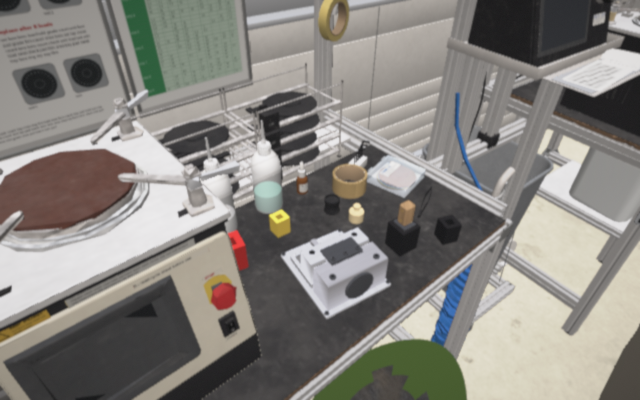

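View pics/top0.png

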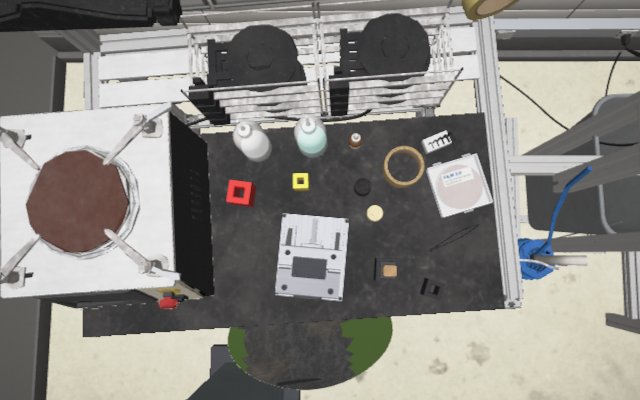

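```bash
python3 - <<'E'
import cv2,pickle,numpy as np
d=pickle.load(open('d0.pkl','rb'))
t=cv2.resize(d['top']['color'][205:310,265:445],None,fx=4.4,fy=4.4,interpolation=cv2.INTER_CUBIC)
cv2.imwrite('pics/c1.png',t)
E
```

```text
(no output)
```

View pics/c1.png

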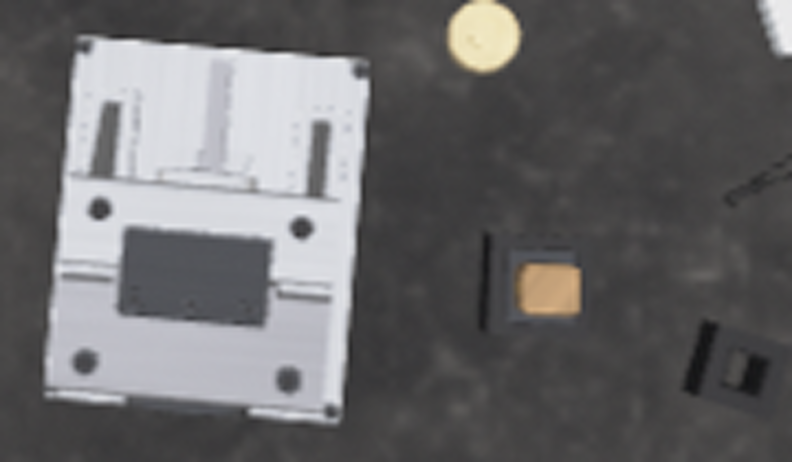

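The look-alikes for the stand are red (240,192), yellow (300,181), small black (430,287) and larger black with the wedge in it (388,268). The crop shows the last of these has a wooden handle at crop (549,289), so that is my choice. Next I'll work out poses from the top view.

```bash
cat > h.py <<'E'
import numpy as np, cv2
from scipy.optimize import least_squares
def ray(im,px):
    f=200/np.tan(np.radians(im['fovy']/2)); M=im['world_from_camera']
    d=np.array([(px[0]-im['cx'])/f,-(px[1]-im['cy'])/f,-1.]); return M[:3,3],M[:3,:3]@d
def unproj(im,px,z):
    o,d=ray(im,px); return (o+d*(z-o[2])/d[2])
def proj(im,P):
    f=200/np.tan(np.radians(im['fovy']/2)); M=im['world_from_camera']
    c=(np.atleast_2d(P)-M[:3,3])@M[:3,:3]; return np.c_[im['cx']-f*c[:,0]/c[:,2], im['cy']+f*c[:,1]/c[:,2]]
def place(p,L):
    L=np.atleast_2d(L).astype(float); c,s=np.cos(p[2]),np.sin(p[2])
    return np.c_[p[0]+c*L[:,0]-s*L[:,1],p[1]+s*L[:,0]+c*L[:,1],L[:,2]]
def fitpose(obs,p0):  # obs: list of (im,px,local)
    r=lambda p:np.concatenate([(proj(i,place(p,l))[0]-np.array(u)) for i,u,l in obs])
    s=least_squares(r,p0,loss='soft_l1'); return s.x,r(s.x).reshape(-1,2)
E
python3 - <<'E'
import pickle; from h import *
d=pickle.load(open('d0.pkl','rb')); t=d['top']
q=lambda a,b:(265+(a+.5)/4.4-.5,205+(b+.5)/4.4-.5)
obs=[(t,q(78,38),(120,78,10)),(t,q(368,62),(120,-78,10)),(t,q(338,423),(-70,-78,10)),(t,q(45,397),(-70,78,10))]
p,r=fitpose(obs,[500,-330,0]);print(p,r.round(1).tolist())
for a in [(125,227),(272,240),(264,326),(118,314)]:
    w=unproj(t,q(*a),90); c,s=np.cos(p[2]),np.sin(p[2]); v=w[:2]-p[:2]; print('strip',c*v[0]+s*v[1],-s*v[0]+c*v[1])
print('handle',[unproj(t,q(*a),122).round(1).tolist() for a in [(549,289),(518,264),(580,264),(580,314),(518,314)]])
print('stand top',[unproj(t,q(*a),66).round(1).tolist() for a in [(490,233),(587,233),(587,330)]])
E
```

```text
[ 5.08348883e+02 -2.67034626e+02 -7.65484455e-02] [[-0.4, -0.3], [0.4, -0.2], [0.5, 0.3], [-0.6, 0.2]]
strip 23.1072720859519 35.71587362615801
strip 22.946118612387092 -36.52632093849803
strip -18.831543921753415 -36.17469800051252
strip -19.213313332514733 35.2722416384428
handle [[507.0, -436.7, 122.0], [518.6, -422.2, 122.0], [518.8, -451.3, 122.0], [495.5, -451.2, 122.0], [495.2, -422.1, 122.0]]
stand top [[532.6, -413.1, 66.0], [533.0, -461.2, 66.0], [485.3, -461.0, 66.0]]
```

Emit:
carry_out(
  moves=[
    {"twist": 0.044, "fingers": 1},
    {"twist": 0.044, "fingers": 1},
    {"tx": 0.126, "ty": -0.078},
    {"tx": 0.126, "ty": -0.078},
    {"tx": 0.126, "ty": -0.078},
    {"tx": 0.126, "ty": -0.078},
    {"tx": 0.126, "ty": -0.078},
    {"tx": 0.126, "ty": -0.078},
    {"tx": 0.126, "ty": -0.078},
    {"tx": 0.126, "ty": -0.078},
    {"tx": 0},
  ],
)

```text
validation failed for argument at $.mo...
```

```bash
python3 - <<'E'
from cell import ctrl, eyes
import cv2,pickle
s=ctrl.read_state(); print({k:s[k] for k in ('clock','qpos','eef_pos','tool_rot','force','width')})
d=eyes.get_image('wrist'); cv2.imwrite('pics/w1.png',d['color']); pickle.dump(d,open('w1.pkl','wb'))
E
```

```text
{'clock': 0.15, 'qpos': array([ 1.22820534,  0.62913427,  0.03846403,  1.51814494, -0.0270184 ,
        0.99629292, -0.02001608]), 'eef_pos': array([ 177.52750174, -624.8083788 ,  241.59808847]), 'tool_rot': array([-3.14013124e+00,  9.33695409e-07,  2.76752107e-01]), 'force': array([-0.27299012,  0.71518463, -0.7542702 ]), 'width': 85.43300655437301}
```

View pics/w1.png

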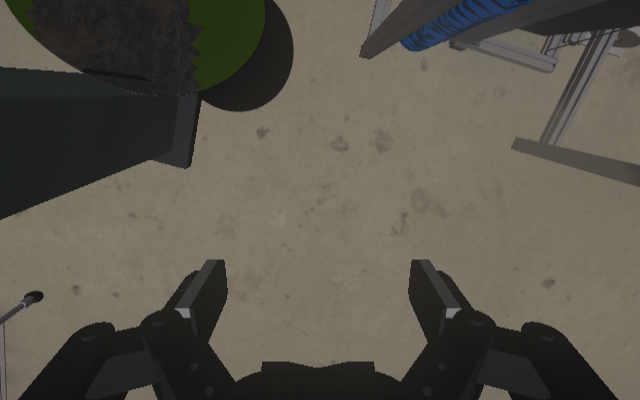

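Emit:
carry_out(
  moves=[
    {"tx": 0, "ty": 0, "tz": 0, "twist": 0.044, "fingers": 1},
    {"tx": 0, "ty": 0, "tz": 0, "twist": 0.044, "fingers": 1},
    {"tx": 0.113, "ty": -0.085, "tz": 0, "twist": 0, "fingers": 1},
    {"tx": 0.113, "ty": -0.085, "tz": 0, "twist": 0, "fingers": 1},
    {"tx": 0.113, "ty": -0.085, "tz": 0, "twist": 0, "fingers": 1},
    {"tx": 0.113, "ty": -0.085, "tz": 0, "twist": 0, "fingers": 1},
    {"tx": 0.113, "ty": -0.085, "tz": 0, "twist": 0, "fingers": 1},
    {"tx": 0.113, "ty": -0.085, "tz": 0, "twist": 0, "fingers": 1},
    {"tx": 0.113, "ty": -0.085, "tz": 0, "twist": 0, "fingers": 1},
    {"tx": 0.113, "ty": -0.085, "tz": 0, "twist": 0, "fingers": 1},
    {"tx": 0, "ty": 0, "tz": 0, "twist": 0, "fingers": 1},
  ],
)

```text
clock: 1.58
eef_pos: [452.9, -417.2, 241.9]
tool_rot: [-3.139, -0.002, 0.008]
force: [-0.5, 0.1, -0.7]
width: 85.7
gripper_force: 0.0
```

```bash
cat > look.py <<'E'
import sys,cv2,pickle
from cell import ctrl, eyes
n=sys.argv[1]
s=ctrl.read_state(); print({k:s[k] for k in ('clock','eef_pos','tool_rot','force','width')}, s['qpos'].round(2))
d=eyes.get_image('wrist'); cv2.imwrite(f'pics/{n}.png',d['color']); pickle.dump(d,open(f'{n}.pkl','wb'))
E
python3 look.py w2
```

```text
{'clock': 1.575, 'eef_pos': array([ 452.8575137 , -417.24250798,  241.91686881]), 'tool_rot': array([-3.13913429e+00, -2.00375617e-03,  7.73899594e-03]), 'force': array([-0.5054403 ,  0.07237499, -0.68795856]), 'width': 85.65619817575927} [ 0.63  0.58  0.11  1.62 -0.08  0.95 -0.79]
```

View pics/w2.png

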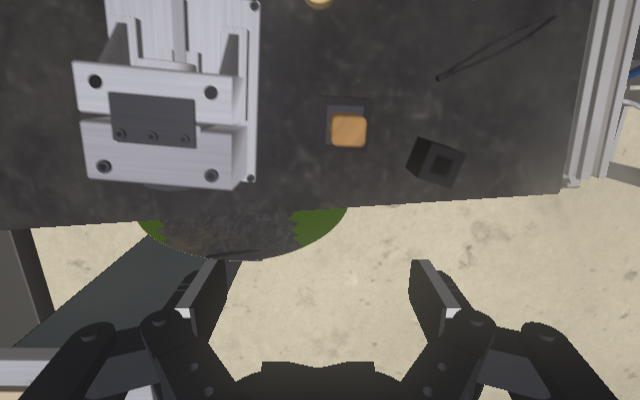

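The wrist view shows the handle top at about (349,131), the strip centre at about (152,120), and the small black block at (440,160), which I leave alone.

```bash
python3 - <<'E'
import pickle; from h import *
for n in ('w2','d0'):
    im=pickle.load(open(n+'.pkl','rb')); im=im.get('top',im); c=im['color']
    hsv=cv2.cvtColor(c,cv2.COLOR_BGR2HSV); g=c.max(2)
    a=(320,375,105,155) if n=='w2' else (375,402,258,282)
    m=((hsv[...,0]>5)&(hsv[...,0]<25)&(hsv[...,1]>90)&(g>60)).astype('u1'); mm=m*0; mm[a[2]:a[3],a[0]:a[1]]=m[a[2]:a[3],a[0]:a[1]]
    r=cv2.minAreaRect(cv2.findNonZero(mm)); print(n,'handle',r,unproj(im,r[0],122).round(1)); 
    b=cv2.boxPoints(r); print([unproj(im,x,122).round(1)[:2].tolist() for x in b])
    print(c[112:150,348].astype(int).sum(1).tolist() if n=='w2' else '')
    a=(102,204,86,154) if n=='w2' else (288,332,254,282)
    m=(g<110).astype('u1'); mm=m*0; mm[a[2]:a[3],a[0]:a[1]]=m[a[2]:a[3],a[0]:a[1]]
    k,l,st,ce=cv2.connectedComponentsWithStats(mm); i=1+st[1:,4].argmax()
    r=cv2.minAreaRect(cv2.findNonZero((l==i).astype('u1'))); b=cv2.boxPoints(r); w=[unproj(im,x,90).round(1)[:2].tolist() for x in b]
    print('strip',w,np.mean(w,0), unproj(im,r[0],90), r)
E
```

```text
w2 handle ((347.5, 129.5), (33.0, 37.0), 90.0) [ 505.2 -439.7  122. ]
[[517.6, -425.1], [517.8, -453.5], [492.4, -454.9], [492.2, -425.5]]
[220, 214, 214, 240, 290, 338, 372, 384, 388, 390, 388, 389, 390, 388, 389, 389, 390, 390, 392, 392, 391, 394, 394, 396, 399, 400, 403, 403, 407, 407, 408, 404, 387, 335, 256, 189, 166, 164]
strip [[491.3, -222.4], [532.2, -234.7], [525.3, -320.3], [483.8, -312.1]] [ 508.15  -272.375] [ 508.63888338 -272.29798491   90.        ] ((152.692626953125, 119.88114929199219), (102.03377532958984, 48.527156829833984), 5.19442892074585)
d0 handle ((389.0, 270.0), (10.0, 14.0), 90.0) [ 507.6 -435.9  122. ]
[[517.7, -421.5], [518.0, -450.4], [497.5, -450.3], [497.2, -421.4]]

strip [[492.5, -230.5], [533.2, -233.6], [527.3, -306.1], [486.7, -302.7]] [ 509.925 -268.225] [ 509.88113439 -268.28126851   90.        ] ((309.1639404296875, 267.6967468261719), (33.769832611083984, 19.10304069519043), 5.19442892074585)
```

Emit:
carry_out(
  moves=[
    {"tx": 0.088, "ty": 0.0345, "tz": 0, "twist": 0, "fingers": 1},
    {"tx": 0.088, "ty": 0.0345, "tz": 0, "twist": 0, "fingers": 1},
    {"tx": 0, "ty": 0, "tz": 0.1, "twist": 0, "fingers": 1},
    {"tx": 0, "ty": 0, "tz": 0.1, "twist": 0, "fingers": 1},
    {"tx": 0, "ty": 0, "tz": 0.1, "twist": 0, "fingers": 1},
    {"tx": 0, "ty": 0, "tz": 0.1, "twist": 0, "fingers": 1},
    {"tx": 0, "ty": 0, "tz": 0.06, "twist": 0, "fingers": 1},
    {"tx": 0, "ty": 0, "tz": 0.047, "twist": 0, "fingers": 1},
    {"tx": 0, "ty": 0, "tz": 0, "twist": 0, "fingers": 1},
  ],
)

```text
clock: 2.75
eef_pos: [501.0, -441.9, 89.5]
tool_rot: [-3.141, 0.001, -0.0]
force: [-0.2, 0.3, 0.3]
width: 85.3
gripper_force: 0.0
```

```bash
python3 look.py w3
```

```text
{'clock': 2.75, 'eef_pos': array([ 500.98148432, -441.88637402,   89.53949877]), 'tool_rot': array([-3.14086640e+00,  1.11729328e-03, -1.68117447e-04]), 'force': array([-0.18642393,  0.30778553,  0.3398295 ]), 'width': 85.28035146421328} [ 0.63  0.83  0.09  1.58 -0.1   0.73 -0.81]
```

View pics/w3.png

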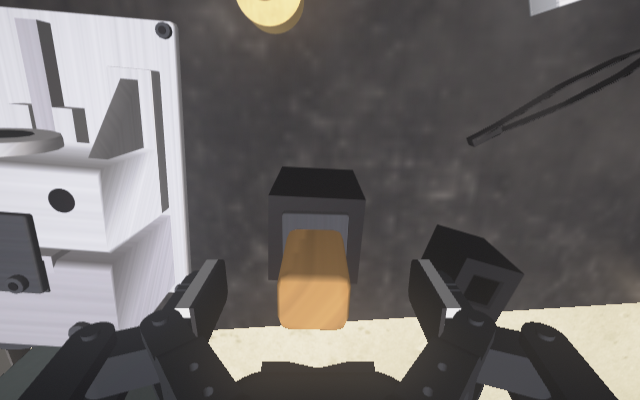

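```bash
python3 - <<'E'
import pickle; from h import *
im=pickle.load(open('w3.pkl','rb')); c=im['color'].astype(int)
for u in [(279,328),(348,329),(279,275),(348,275)]: print(u,unproj(im,u,122).round(1))
print('stand top edge',[unproj(im,u,66).round(1)[:2] for u in [(272,199),(364,199),(269,280)]])
print('collar',[unproj(im,u,72).round(1)[:2] for u in [(282,214),(349,214)]])
print([(r,c[r,313].tolist()) for r in range(222,340,4)])
print(proj(im,[(489+i,-441.9,122) for i in (0,12,24,36)]).round(1))
E
```

```text
(279, 328) [ 494.8 -426.9  122. ]
(348, 329) [ 494.3 -453.5  122. ]
(279, 275) [ 518.2 -427.8  122. ]
(348, 275) [ 518.2 -452.8  122. ]
stand top edge [array([ 528.3, -418.1]), array([ 528.3, -465.8]), array([ 479.7, -414.2])]
collar [array([ 522.3, -423.7]), array([ 522.3, -457.7])]
[(222, [98, 92, 93]), (226, [97, 91, 92]), (230, [61, 83, 104]), (234, [57, 83, 107]), (238, [58, 85, 109]), (242, [60, 86, 111]), (246, [60, 87, 112]), (250, [60, 88, 113]), (254, [60, 88, 114]), (258, [61, 90, 116]), (262, [61, 91, 117]), (266, [64, 93, 119]), (270, [63, 93, 120]), (274, [67, 98, 127]), (278, [89, 132, 169]), (282, [111, 165, 213]), (286, [113, 168, 215]), (290, [112, 168, 215]), (294, [111, 167, 214]), (298, [113, 169, 215]), (302, [113, 170, 216]), (306, [114, 169, 216]), (310, [113, 170, 216]), (314, [115, 171, 217]), (318, [118, 175, 220]), (322, [120, 177, 221]), (326, [118, 175, 220]), (330, [211, 230, 236]), (334, [210, 228, 235]), (338, [211, 229, 235])]
[[317.9 340.1]
 [317.9 314.6]
 [317.9 287.4]
 [317.8 258.4]]
```

The wrist view puts the handle top centre near (506,-440), with the fingers straddling it and nothing in the way. I'll shift a little, then close.

Emit:
carry_out(
  moves=[
    {"tx": 0.014, "ty": -0.005, "tz": 0, "twist": 0, "fingers": 1},
    {"tx": 0, "ty": 0, "tz": 0, "twist": 0, "fingers": 0},
    {"tx": 0, "ty": 0, "tz": 0, "twist": 0, "fingers": 0},
    {"tx": 0, "ty": 0, "tz": 0, "twist": 0, "fingers": 0},
    {"tx": 0, "ty": 0, "tz": 0, "twist": 0, "fingers": 0},
    {"tx": 0, "ty": 0, "tz": 0, "twist": 0, "fingers": 0},
  ],
)

```text
clock: 3.55
eef_pos: [505.9, -440.6, 90.5]
tool_rot: [3.141, -0.0, 0.0]
force: [-0.3, 0.0, 1.8]
width: 27.4
gripper_force: 59.2
```

```bash
python3 - <<'E'
from cell import ctrl
s=ctrl.read_state(); print(s)
E
```

```text
{'clock': 3.55, 'qpos': array([ 0.62208106,  0.83506857,  0.09231817,  1.57474341, -0.1018782 ,
        0.73592139, -0.81081466]), 'qd': array([ 3.14526177e-03,  2.54948586e-04, -2.15851093e-04, -1.63914033e-04,
        9.92522947e-05,  1.29150842e-03,  6.52661094e-04]), 'tau': array([-1.97956804e-02, -6.02624130e+01,  2.32113965e+00, -1.49410594e+01,
       -2.35579920e-02, -9.19611356e-02,  8.26772506e-03]), 'eef_pos': array([ 505.90684436, -440.58394684,   90.54260347]), 'tool_rot': array([ 3.14117749e+00, -3.93663547e-04,  2.54292353e-04]), 'force': array([-0.31227717,  0.04933627,  1.83081401]), 'torque': array([0.01954541, 0.06227975, 0.00219704]), 'gripper_force': 59.17106330394745, 'width': 27.39374103684112}
```

Emit:
carry_out(
  moves=[
    {"tx": 0, "ty": 0, "tz": -0.04, "twist": 0, "fingers": 0},
    {"tx": 0, "ty": 0, "tz": -0.109, "twist": 0, "fingers": 0},
    {"tx": 0, "ty": 0, "tz": -0.109, "twist": 0, "fingers": 0},
    {"tx": 0, "ty": 0, "tz": -0.109, "twist": 0, "fingers": 0},
    {"tx": 0, "ty": -0.08, "tz": 0, "twist": 0, "fingers": 0},
    {"tx": 0, "ty": -0.12, "tz": 0, "twist": 0, "fingers": 0},
    {"tx": 0, "ty": -0.12, "tz": 0, "twist": 0, "fingers": 0},
    {"tx": 0.002, "ty": -0.062, "tz": 0, "twist": 0, "fingers": 0},
    {"tx": 0, "ty": 0, "tz": 0, "twist": 0.0244, "fingers": 0},
    {"tx": 0, "ty": 0, "tz": 0, "twist": 0, "fingers": 0},
    {"tx": 0, "ty": 0, "tz": 0, "twist": 0, "fingers": 0},
  ],
)

```text
clock: 4.92
eef_pos: [506.2, -326.6, 200.4]
tool_rot: [3.141, -0.0, -0.076]
force: [-0.2, 0.2, -1.2]
width: 27.1
gripper_force: 59.0
```

```bash
python3 look.py w4
```

```text
{'clock': 4.925, 'eef_pos': array([ 506.21904381, -326.60108389,  200.41073933]), 'tool_rot': array([ 3.14086865e+00, -8.46477987e-05, -7.60398588e-02]), 'force': array([-0.23350767,  0.1600981 , -1.19859553]), 'width': 27.122778778772904} [ 0.44  0.61  0.14  1.7  -0.11  0.83 -1.02]
```

View pics/w4.png

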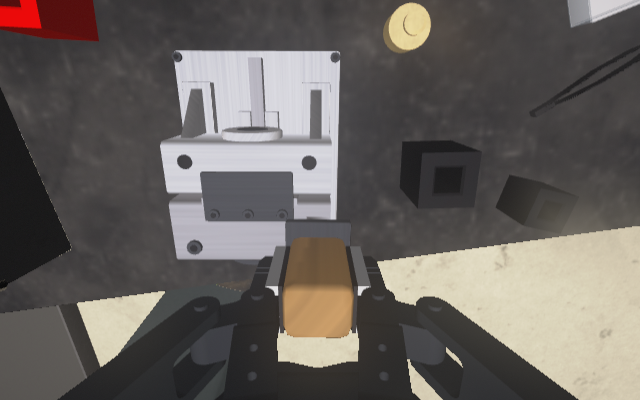

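```bash
python3 - <<'E'
import pickle; from h import *
im=pickle.load(open('w4.pkl','rb')); g=cv2.cvtColor(im['color'],cv2.COLOR_BGR2GRAY)
c=cv2.cornerSubPix(g,np.float32([[[175,51]],[[340,51]],[[202,172]],[[293,172]],[[294,220]],[[203,220]]]),(4,4),(-1,-1),(3,50,.01)).reshape(-1,2); print(c.tolist())
p,r=fitpose([(im,c[0],(120,78,10)),(im,c[1],(120,-78,10))],[506.6,-271,-.0765]); print(p,r.round(1).tolist())
loc=lambda px,z:(lambda v:(v@[[np.cos(p[2]),-np.sin(p[2])],[np.sin(p[2]),np.cos(p[2])]]).round(1).tolist())(unproj(im,px,z)[:2]-p[:2])
print('strip',[loc(x,90) for x in c[2:]])
def prof(y,z,a,b,st):
    xs=np.arange(a,b,st); q=proj(im,place(p,np.c_[xs,0*xs+y,0*xs+z])).astype('f4')
    v=cv2.remap(g,q[:,0],q[:,1],cv2.INTER_LINEAR).ravel(); print(y,[(float(x),int(k)) for x,k in zip(xs,v)])
for y in (62,55,45,-45,-55): prof(y,80,-12,12,1)
prof(0,80,36,56,1); prof(60,80,36,56,1); prof(-50,80,36,56,1); 
cv2.imwrite('pics/c4.png',cv2.resize(im['color'][130:270,150:350],None,fx=4,fy=4,interpolation=cv2.INTER_CUBIC))
E
```

```text
[[174.74298095703125, 50.08124923706055], [339.60205078125, 52.57414245605469], [199.81637573242188, 171.67007446289062], [292.1883239746094, 171.88121032714844], [293.6545104980469, 218.74322509765625], [205.17567443847656, 219.96070861816406]]
[ 5.05904370e+02 -2.68933439e+02 -8.96815111e-02] [[-1.7, 0.1], [1.8, 0.0]]
strip [[24.7, 35.2], [25.5, -37.2], [-14.1, -38.0], [-16.1, 35.0]]
62 [(-12.0, 180), (-11.0, 181), (-10.0, 183), (-9.0, 186), (-8.0, 188), (-7.0, 185), (-6.0, 169), (-5.0, 148), (-4.0, 127), (-3.0, 109), (-2.0, 105), (-1.0, 109), (0.0, 108), (1.0, 86), (2.0, 76), (3.0, 90), (4.0, 140), (5.0, 192), (6.0, 212), (7.0, 213), (8.0, 212), (9.0, 211), (10.0, 212), (11.0, 214)]
55 [(-12.0, 180), (-11.0, 182), (-10.0, 184), (-9.0, 186), (-8.0, 188), (-7.0, 185), (-6.0, 169), (-5.0, 149), (-4.0, 128), (-3.0, 111), (-2.0, 106), (-1.0, 109), (0.0, 114), (1.0, 118), (2.0, 120), (3.0, 123), (4.0, 146), (5.0, 190), (6.0, 213), (7.0, 214), (8.0, 212), (9.0, 211), (10.0, 213), (11.0, 215)]
45 [(-12.0, 181), (-11.0, 182), (-10.0, 185), (-9.0, 187), (-8.0, 188), (-7.0, 186), (-6.0, 171)
[... 917 characters left out ...]
.0, 206), (43.0, 208), (44.0, 201), (45.0, 180), (46.0, 155), (47.0, 146), (48.0, 191), (49.0, 213), (50.0, 212), (51.0, 212), (52.0, 213), (53.0, 213), (54.0, 180), (55.0, 122)]
60 [(36.0, 214), (37.0, 215), (38.0, 212), (39.0, 211), (40.0, 214), (41.0, 212), (42.0, 211), (43.0, 210), (44.0, 196), (45.0, 172), (46.0, 145), (47.0, 123), (48.0, 124), (49.0, 118), (50.0, 76), (51.0, 76), (52.0, 76), (53.0, 75), (54.0, 76), (55.0, 75)]
-50 [(36.0, 87), (37.0, 153), (38.0, 217), (39.0, 215), (40.0, 214), (41.0, 213), (42.0, 214), (43.0, 214), (44.0, 210), (45.0, 191), (46.0, 164), (47.0, 141), (48.0, 129), (49.0, 135), (50.0, 143), (51.0, 149), (52.0, 159), (53.0, 172), (54.0, 185), (55.0, 190)]
```

View pics/c4.png

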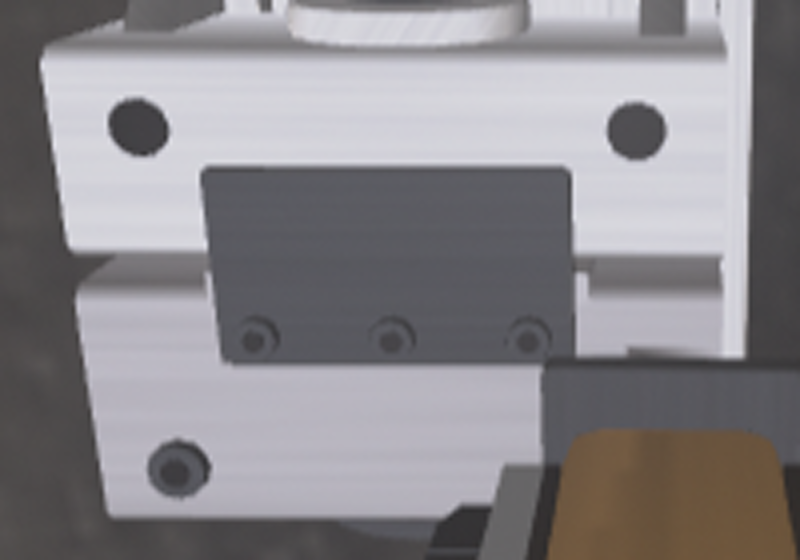

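Crop c4 shows both slots clear, left seam at crop (130,262) and right at (655,265). The cover's edge is parallel to the housing to within about 1 mm, and the estimated openings are about 1–2 mm. I'll lower into the right slot.

Emit:
carry_out(
  moves=[
    {"tx": 0.003, "ty": 0, "tz": 0.05, "twist": 0, "fingers": 0},
    {"tx": 0, "ty": 0, "tz": 0.04, "twist": 0, "fingers": 0},
    {"tx": 0, "ty": 0, "tz": 0.02, "twist": 0, "fingers": 0},
    {"tx": 0, "ty": 0, "tz": 0.01, "twist": 0, "fingers": 0},
    {"tx": 0, "ty": 0, "tz": 0.01, "twist": 0, "fingers": 0},
    {"tx": 0, "ty": 0, "tz": 0, "twist": 0, "fingers": 0},
  ],
)

```text
clock: 5.72
eef_pos: [507.6, -325.8, 161.4]
tool_rot: [3.141, -0.001, -0.076]
force: [1.2, 0.6, -2.5]
width: 27.3
gripper_force: 59.1
```

Emit:
carry_out(
  moves=[
    {"tx": 0, "ty": 0, "tz": 0.006, "twist": 0, "fingers": 0},
    {"tx": 0, "ty": 0, "tz": 0.006, "twist": 0, "fingers": 0},
    {"tx": 0, "ty": 0, "tz": 0, "twist": 0, "fingers": 0},
  ],
)

```text
clock: 6.1
eef_pos: [507.5, -325.8, 157.7]
tool_rot: [3.141, -0.001, -0.076]
force: [0.9, -0.2, -1.9]
width: 27.7
gripper_force: 59.0
```

Emit:
carry_out(
  moves=[
    {"tx": 0, "ty": 0, "tz": 0.006, "twist": 0, "fingers": 0},
    {"tx": 0, "ty": 0, "tz": 0.006, "twist": 0, "fingers": 0},
  ],
)

```text
clock: 6.35
eef_pos: [507.6, -325.9, 154.2]
tool_rot: [3.141, -0.001, -0.076]
force: [2.6, -0.4, -0.1]
width: 27.4
gripper_force: 59.0
```

Emit:
carry_out(
  moves=[
    {"tx": 0, "ty": 0, "tz": 0.006, "twist": 0, "fingers": 0},
    {"tx": 0, "ty": 0, "tz": 0.006, "twist": 0, "fingers": 0},
  ],
)

```text
clock: 6.6
eef_pos: [507.6, -325.9, 150.5]
tool_rot: [3.141, -0.001, -0.076]
force: [1.7, 1.0, -2.3]
width: 27.2
gripper_force: 59.1
```

Emit:
carry_out(
  moves=[
    {"tx": 0, "ty": 0, "tz": 0.006, "twist": 0, "fingers": 0},
  ],
)

```text
clock: 6.72
eef_pos: [507.5, -325.9, 148.7]
tool_rot: [3.141, -0.001, -0.076]
force: [2.3, -1.5, -0.3]
width: 27.0
gripper_force: 59.1
```

Emit:
carry_out(
  moves=[
    {"tx": 0, "ty": 0, "tz": 0.006, "twist": 0, "fingers": 0},
  ],
)

```text
clock: 6.85
eef_pos: [507.6, -325.9, 147.2]
tool_rot: [3.141, -0.001, -0.076]
force: [0.8, -0.2, 5.6]
width: 27.6
gripper_force: 59.5
```

Emit:
carry_out(
  moves=[
    {"tx": 0, "ty": 0, "tz": 0.006, "twist": 0, "fingers": 0},
  ],
)

```text
clock: 6.98
eef_pos: [507.5, -326.2, 145.9]
tool_rot: [3.141, -0.001, -0.076]
force: [0.3, 0.8, 6.5]
width: 27.3
gripper_force: 59.7
```

Emit:
carry_out(
  moves=[
    {"tx": 0, "ty": 0, "tz": 0.005, "twist": 0, "fingers": 0},
  ],
)

```text
clock: 7.1
eef_pos: [507.5, -326.3, 144.5]
tool_rot: [3.141, -0.001, -0.076]
force: [0.6, 0.5, 5.5]
width: 27.3
gripper_force: 59.7
```

Emit:
carry_out(
  moves=[
    {"tx": 0, "ty": 0, "tz": 0.005, "twist": 0, "fingers": 0},
  ],
)

```text
clock: 7.22
eef_pos: [507.5, -326.4, 143.1]
tool_rot: [3.141, -0.001, -0.076]
force: [0.3, -0.1, 5.9]
width: 27.8
gripper_force: 59.7
```

Emit:
carry_out(
  moves=[
    {"tx": 0, "ty": 0, "tz": 0.005, "twist": 0, "fingers": 0},
  ],
)

```text
clock: 7.35
eef_pos: [507.5, -326.5, 141.6]
tool_rot: [3.141, -0.001, -0.076]
force: [0.8, 0.3, 6.0]
width: 27.4
gripper_force: 59.7
```

Emit:
carry_out(
  moves=[
    {"tx": 0, "ty": 0, "tz": 0.005, "twist": 0, "fingers": 0},
  ],
)

```text
clock: 7.48
eef_pos: [507.5, -326.6, 140.1]
tool_rot: [3.14, -0.001, -0.076]
force: [0.7, -0.6, 5.0]
width: 27.3
gripper_force: 59.7
```

Emit:
carry_out(
  moves=[
    {"tx": 0, "ty": 0, "tz": 0.005, "twist": 0, "fingers": 0},
  ],
)

```text
clock: 7.6
eef_pos: [507.5, -326.5, 138.6]
tool_rot: [3.14, -0.001, -0.076]
force: [0.7, -0.9, 5.3]
width: 27.3
gripper_force: 59.7
```

Emit:
carry_out(
  moves=[
    {"tx": 0, "ty": 0, "tz": 0.005, "twist": 0, "fingers": 0},
  ],
)

```text
clock: 7.72
eef_pos: [507.5, -326.6, 137.1]
tool_rot: [3.14, -0.001, -0.076]
force: [-0.2, 0.1, 5.1]
width: 27.3
gripper_force: 59.7
```

Emit:
carry_out(
  moves=[
    {"tx": 0, "ty": 0, "tz": 0.005, "twist": 0, "fingers": 0},
  ],
)

```text
clock: 7.85
eef_pos: [507.5, -326.6, 135.6]
tool_rot: [3.14, -0.001, -0.076]
force: [0.3, 0.0, 5.7]
width: 27.4
gripper_force: 59.7
```

Emit:
carry_out(
  moves=[
    {"tx": 0, "ty": 0, "tz": 0.005, "twist": 0, "fingers": 0},
  ],
)

```text
clock: 7.98
eef_pos: [507.5, -326.7, 134.1]
tool_rot: [3.14, -0.001, -0.076]
force: [0.5, -1.0, 5.5]
width: 27.8
gripper_force: 59.7
```

Emit:
carry_out(
  moves=[
    {"tx": 0, "ty": 0, "tz": 0.005, "twist": 0, "fingers": 0},
  ],
)

```text
clock: 8.1
eef_pos: [507.5, -326.7, 132.6]
tool_rot: [3.14, -0.001, -0.076]
force: [0.2, -0.3, 6.2]
width: 27.4
gripper_force: 59.7
```

Emit:
carry_out(
  moves=[
    {"tx": 0, "ty": 0, "tz": 0.004, "twist": 0, "fingers": 0},
  ],
)

```text
clock: 8.22
eef_pos: [507.5, -326.7, 131.5]
tool_rot: [3.14, -0.001, -0.076]
force: [0.2, 0.2, 6.9]
width: 27.4
gripper_force: 59.7
```

Emit:
carry_out(
  moves=[
    {"tx": 0, "ty": 0, "tz": 0.004, "twist": 0, "fingers": 0},
  ],
)

```text
clock: 8.35
eef_pos: [507.5, -326.8, 130.4]
tool_rot: [3.14, -0.001, -0.076]
force: [-0.5, -0.4, 7.5]
width: 27.3
gripper_force: 59.8
```

Emit:
carry_out(
  moves=[
    {"tx": 0, "ty": 0, "tz": -0.03, "twist": 0, "fingers": 0},
    {"tx": 0, "ty": 0, "tz": -0.07, "twist": 0, "fingers": 0},
    {"tx": 0, "ty": 0, "tz": -0.1, "twist": 0, "fingers": 0},
    {"tx": 0, "ty": -0.07, "tz": 0, "twist": 0, "fingers": 0},
    {"tx": 0, "ty": -0.11, "tz": 0, "twist": 0, "fingers": 0},
    {"tx": 0, "ty": -0.11, "tz": 0, "twist": 0, "fingers": 0},
    {"tx": 0, "ty": -0.077, "tz": 0, "twist": 0, "fingers": 0},
    {"tx": 0, "ty": 0, "tz": 0.03, "twist": 0, "fingers": 0},
    {"tx": 0, "ty": 0, "tz": 0.04, "twist": 0, "fingers": 0},
    {"tx": 0, "ty": 0, "tz": 0.01, "twist": 0, "fingers": 0},
    {"tx": 0, "ty": 0, "tz": 0.01, "twist": 0, "fingers": 0},
    {"tx": 0, "ty": 0, "tz": 0, "twist": 0, "fingers": 0},
  ],
)

```text
clock: 9.85
eef_pos: [516.0, -216.7, 162.1]
tool_rot: [3.141, -0.001, -0.077]
force: [1.6, 0.4, -2.0]
width: 27.4
gripper_force: 59.5
```

Emit:
carry_out(
  moves=[
    {"tx": 0, "ty": 0, "tz": 0.006, "twist": 0, "fingers": 0},
    {"tx": 0, "ty": 0, "tz": 0.006, "twist": 0, "fingers": 0},
  ],
)

```text
clock: 10.1
eef_pos: [516.1, -216.2, 158.8]
tool_rot: [3.141, -0.001, -0.076]
force: [1.3, -0.3, -0.9]
width: 27.4
gripper_force: 59.5
```

Emit:
carry_out(
  moves=[
    {"tx": 0, "ty": 0, "tz": 0.006, "twist": 0, "fingers": 0},
    {"tx": 0, "ty": 0, "tz": 0.006, "twist": 0, "fingers": 0},
  ],
)

```text
clock: 10.35
eef_pos: [516.1, -216.1, 155.1]
tool_rot: [3.141, -0.001, -0.076]
force: [3.4, -0.1, -1.0]
width: 27.3
gripper_force: 59.5
```

Emit:
carry_out(
  moves=[
    {"tx": 0, "ty": 0, "tz": 0.005, "twist": 0, "fingers": 0},
    {"tx": 0, "ty": 0, "tz": 0.005, "twist": 0, "fingers": 0},
  ],
)

```text
clock: 10.6
eef_pos: [516.1, -216.1, 152.1]
tool_rot: [3.141, -0.001, -0.076]
force: [3.4, 0.2, -1.0]
width: 27.3
gripper_force: 59.4
```

Emit:
carry_out(
  moves=[
    {"tx": 0, "ty": 0, "tz": 0.005, "twist": 0, "fingers": 0},
  ],
)

```text
clock: 10.72
eef_pos: [516.1, -216.1, 150.6]
tool_rot: [3.141, -0.001, -0.076]
force: [4.0, 0.8, -0.5]
width: 27.4
gripper_force: 59.4
```

Emit:
carry_out(
  moves=[
    {"tx": 0, "ty": 0, "tz": 0.005, "twist": 0, "fingers": 0},
  ],
)

```text
clock: 10.85
eef_pos: [516.0, -216.1, 149.0]
tool_rot: [3.141, -0.001, -0.076]
force: [3.3, 0.3, 0.2]
width: 27.4
gripper_force: 59.4
```

Emit:
carry_out(
  moves=[
    {"tx": 0.002, "ty": 0, "tz": 0.005, "twist": 0, "fingers": 0},
  ],
)

```text
clock: 10.98
eef_pos: [516.2, -216.1, 147.4]
tool_rot: [-3.142, 0.0, -0.076]
force: [3.1, 1.0, -0.6]
width: 27.5
gripper_force: 59.5
```

Emit:
carry_out(
  moves=[
    {"tx": 0, "ty": 0, "tz": 0.005, "twist": 0, "fingers": 0},
  ],
)

```text
clock: 11.1
eef_pos: [516.2, -216.1, 145.9]
tool_rot: [-3.142, 0.0, -0.076]
force: [3.9, -0.3, -0.3]
width: 27.2
gripper_force: 59.4
```

Emit:
carry_out(
  moves=[
    {"tx": 0, "ty": 0, "tz": 0.005, "twist": 0, "fingers": 0},
  ],
)

```text
clock: 11.22
eef_pos: [516.2, -216.1, 144.4]
tool_rot: [-3.142, 0.0, -0.076]
force: [2.3, -0.6, 0.3]
width: 27.4
gripper_force: 59.4
```

Emit:
carry_out(
  moves=[
    {"tx": 0, "ty": 0, "tz": 0.005, "twist": 0, "fingers": 0},
  ],
)

```text
clock: 11.35
eef_pos: [516.2, -216.1, 143.0]
tool_rot: [3.142, 0.0, -0.076]
force: [1.8, 0.8, 3.3]
width: 27.4
gripper_force: 59.6
```

Emit:
carry_out(
  moves=[
    {"tx": 0, "ty": 0, "tz": 0.005, "twist": 0, "fingers": 0},
  ],
)

```text
clock: 11.48
eef_pos: [516.2, -216.3, 141.9]
tool_rot: [3.141, -0.0, -0.076]
force: [1.4, 0.1, 5.4]
width: 27.4
gripper_force: 59.9
```

Emit:
carry_out(
  moves=[
    {"tx": 0, "ty": 0, "tz": 0.005, "twist": 0, "fingers": 0},
  ],
)

```text
clock: 11.6
eef_pos: [516.2, -216.3, 140.5]
tool_rot: [3.141, -0.0, -0.076]
force: [1.8, -0.3, 4.9]
width: 27.3
gripper_force: 59.9
```

Emit:
carry_out(
  moves=[
    {"tx": 0, "ty": 0, "tz": 0.005, "twist": 0, "fingers": 0},
  ],
)

```text
clock: 11.72
eef_pos: [516.2, -216.4, 139.1]
tool_rot: [3.141, -0.0, -0.076]
force: [1.3, 0.7, 6.9]
width: 27.4
gripper_force: 59.9
```

Emit:
carry_out(
  moves=[
    {"tx": 0, "ty": 0, "tz": 0.005, "twist": 0, "fingers": 0},
  ],
)

```text
clock: 11.85
eef_pos: [516.2, -216.3, 137.6]
tool_rot: [3.141, -0.0, -0.076]
force: [1.9, -1.1, 5.9]
width: 27.4
gripper_force: 59.9
```

Emit:
carry_out(
  moves=[
    {"tx": 0, "ty": 0, "tz": 0.005, "twist": 0, "fingers": 0},
  ],
)

```text
clock: 11.98
eef_pos: [516.2, -216.4, 136.1]
tool_rot: [3.141, -0.0, -0.076]
force: [0.9, -0.4, 6.0]
width: 27.7
gripper_force: 59.9
```

Emit:
carry_out(
  moves=[
    {"tx": 0, "ty": 0, "tz": 0.005, "twist": 0, "fingers": 0},
  ],
)

```text
clock: 12.1
eef_pos: [516.2, -216.4, 134.6]
tool_rot: [3.141, -0.0, -0.076]
force: [2.2, -0.1, 6.0]
width: 27.6
gripper_force: 59.9
```

Emit:
carry_out(
  moves=[
    {"tx": 0, "ty": 0, "tz": 0.005, "twist": 0, "fingers": 0},
  ],
)

```text
clock: 12.22
eef_pos: [516.2, -216.4, 133.1]
tool_rot: [3.141, -0.0, -0.076]
force: [1.3, 0.4, 5.7]
width: 27.4
gripper_force: 59.9
```

Emit:
carry_out(
  moves=[
    {"tx": 0, "ty": 0, "tz": 0.005, "twist": 0, "fingers": 0},
  ],
)

```text
clock: 12.35
eef_pos: [516.2, -216.3, 131.6]
tool_rot: [3.141, -0.0, -0.076]
force: [2.6, 0.2, 6.9]
width: 27.7
gripper_force: 59.9
```

Emit:
carry_out(
  moves=[
    {"tx": 0, "ty": 0, "tz": 0.005, "twist": 0, "fingers": 0},
  ],
)

```text
clock: 12.48
eef_pos: [516.2, -216.3, 130.1]
tool_rot: [3.141, -0.0, -0.076]
force: [2.1, 0.8, 5.9]
width: 27.2
gripper_force: 59.9
```

Emit:
carry_out(
  moves=[
    {"tx": 0, "ty": 0, "tz": 0.005, "twist": 0, "fingers": 0},
  ],
)

```text
clock: 12.6
eef_pos: [516.2, -216.3, 128.6]
tool_rot: [3.141, -0.0, -0.076]
force: [1.8, -0.2, 6.4]
width: 27.5
gripper_force: 59.9
```

Emit:
carry_out(
  moves=[
    {"tx": 0, "ty": 0, "tz": 0.005, "twist": 0, "fingers": 0},
  ],
)

```text
clock: 12.72
eef_pos: [516.3, -216.3, 127.1]
tool_rot: [3.141, -0.0, -0.076]
force: [0.7, 0.1, 7.0]
width: 27.4
gripper_force: 59.9
```

Emit:
carry_out(
  moves=[
    {"tx": 0, "ty": 0, "tz": 0.005, "twist": 0, "fingers": 0},
  ],
)

```text
clock: 12.85
eef_pos: [516.3, -216.3, 125.6]
tool_rot: [3.141, -0.0, -0.076]
force: [1.4, -0.3, 7.1]
width: 27.8
gripper_force: 59.9
```

Emit:
carry_out(
  moves=[
    {"tx": 0, "ty": 0, "tz": 0.003, "twist": 0, "fingers": 0},
  ],
)

```text
clock: 12.98
eef_pos: [516.2, -216.2, 124.7]
tool_rot: [3.141, -0.0, -0.076]
force: [0.8, 1.1, 6.3]
width: 27.3
gripper_force: 59.9
```

Emit:
carry_out(
  moves=[
    {"tx": 0, "ty": 0, "tz": 0.004, "twist": 0, "fingers": 0},
  ],
)

```text
clock: 13.1
eef_pos: [516.2, -216.2, 123.5]
tool_rot: [3.141, -0.0, -0.076]
force: [1.8, 0.4, 6.2]
width: 27.4
gripper_force: 59.9
```

Emit:
carry_out(
  moves=[
    {"tx": 0, "ty": 0, "tz": 0.004, "twist": 0, "fingers": 0},
  ],
)

```text
clock: 13.22
eef_pos: [516.2, -216.2, 122.4]
tool_rot: [3.141, -0.0, -0.076]
force: [1.1, -0.4, 6.5]
width: 27.5
gripper_force: 59.9
```

Emit:
carry_out(
  moves=[
    {"tx": 0, "ty": 0, "tz": 0.005, "twist": 0, "fingers": 0},
  ],
)

```text
clock: 13.35
eef_pos: [516.3, -216.2, 120.9]
tool_rot: [3.141, -0.0, -0.076]
force: [2.2, -0.4, 7.8]
width: 27.2
gripper_force: 60.0
```

Emit:
carry_out(
  moves=[
    {"tx": 0, "ty": 0, "tz": 0.004, "twist": 0, "fingers": 0},
  ],
)

```text
clock: 13.48
eef_pos: [516.2, -216.2, 119.6]
tool_rot: [3.142, -0.0, -0.076]
force: [0.5, 0.9, 6.9]
width: 27.3
gripper_force: 60.0
```

Emit:
carry_out(
  moves=[
    {"tx": 0, "ty": 0, "tz": -0.035, "twist": 0, "fingers": 0},
    {"tx": 0, "ty": 0, "tz": -0.1, "twist": 0, "fingers": 0},
    {"tx": 0, "ty": 0, "tz": -0.1, "twist": 0, "fingers": 0},
    {"tx": 0, "ty": 0.07, "tz": 0, "twist": 0, "fingers": 0},
    {"tx": 0, "ty": 0.11, "tz": 0, "twist": 0, "fingers": 0},
    {"tx": 0, "ty": 0.11, "tz": 0, "twist": 0, "fingers": 0},
    {"tx": 0, "ty": 0.077, "tz": 0, "twist": 0, "fingers": 0},
    {"tx": 0, "ty": 0, "tz": 0.03, "twist": 0, "fingers": 0},
    {"tx": 0, "ty": 0, "tz": 0.06, "twist": 0, "fingers": 0},
    {"tx": 0, "ty": 0, "tz": 0.05, "twist": 0, "fingers": 0},
    {"tx": 0, "ty": 0, "tz": 0.03, "twist": 0, "fingers": 0},
    {"tx": 0, "ty": 0, "tz": 0, "twist": 0, "fingers": 0},
  ],
)

```text
clock: 14.98
eef_pos: [507.7, -325.1, 137.7]
tool_rot: [-3.141, 0.001, -0.076]
force: [-0.5, 0.7, -0.9]
width: 27.1
gripper_force: 59.8
```

Emit:
carry_out(
  moves=[
    {"tx": 0, "ty": 0, "tz": 0.006, "twist": 0, "fingers": 0},
    {"tx": 0, "ty": 0, "tz": 0.006, "twist": 0, "fingers": 0},
  ],
)

```text
clock: 15.22
eef_pos: [508.0, -326.1, 135.3]
tool_rot: [3.141, -0.001, -0.076]
force: [-0.6, -0.3, -1.4]
width: 27.2
gripper_force: 59.8
```

Emit:
carry_out(
  moves=[
    {"tx": 0, "ty": 0, "tz": 0.006, "twist": 0, "fingers": 0},
  ],
)

```text
clock: 15.35
eef_pos: [507.9, -326.0, 133.3]
tool_rot: [3.141, -0.0, -0.076]
force: [-0.0, 0.3, -1.0]
width: 27.2
gripper_force: 59.8
```

Emit:
carry_out(
  moves=[
    {"tx": 0, "ty": 0, "tz": 0.006, "twist": 0, "fingers": 0},
  ],
)

```text
clock: 15.48
eef_pos: [507.9, -325.9, 131.3]
tool_rot: [3.142, -0.0, -0.076]
force: [-0.6, 0.2, -0.3]
width: 27.3
gripper_force: 59.8
```

Emit:
carry_out(
  moves=[
    {"tx": 0, "ty": 0, "tz": 0.005, "twist": 0, "fingers": 0},
  ],
)

```text
clock: 15.6
eef_pos: [507.6, -325.8, 129.7]
tool_rot: [-3.141, 0.0, -0.076]
force: [-0.6, -0.5, -1.4]
width: 27.4
gripper_force: 59.8
```

Emit:
carry_out(
  moves=[
    {"tx": 0, "ty": 0, "tz": 0.005, "twist": 0, "fingers": 0},
  ],
)

```text
clock: 15.72
eef_pos: [507.4, -325.8, 128.2]
tool_rot: [-3.141, 0.001, -0.077]
force: [-1.8, 1.2, 1.4]
width: 27.4
gripper_force: 60.0
```

Emit:
carry_out(
  moves=[
    {"tx": 0, "ty": 0, "tz": 0.005, "twist": 0, "fingers": 0},
  ],
)

```text
clock: 15.85
eef_pos: [507.4, -326.0, 127.1]
tool_rot: [-3.142, 0.001, -0.077]
force: [-2.3, -0.4, 4.6]
width: 27.5
gripper_force: 60.4
```

Emit:
carry_out(
  moves=[
    {"tx": 0, "ty": 0, "tz": 0.005, "twist": 0, "fingers": 0},
  ],
)

```text
clock: 15.98
eef_pos: [507.4, -326.1, 125.7]
tool_rot: [3.141, 0.0, -0.077]
force: [-3.0, -0.6, 5.6]
width: 27.4
gripper_force: 60.4
```

Emit:
carry_out(
  moves=[
    {"tx": 0, "ty": 0, "tz": 0.005, "twist": 0, "fingers": 0},
  ],
)

```text
clock: 16.1
eef_pos: [507.4, -326.2, 124.0]
tool_rot: [3.141, 0.0, -0.077]
force: [-2.7, 0.6, 5.2]
width: 27.3
gripper_force: 60.5
```

Emit:
carry_out(
  moves=[
    {"tx": 0, "ty": 0, "tz": 0.005, "twist": 0, "fingers": 0},
  ],
)

```text
clock: 16.23
eef_pos: [507.4, -326.2, 122.3]
tool_rot: [3.141, 0.0, -0.077]
force: [-3.8, 0.5, 4.3]
width: 27.4
gripper_force: 60.5
```

Emit:
carry_out(
  moves=[
    {"tx": 0, "ty": 0, "tz": 0.005, "twist": 0, "fingers": 0},
  ],
)

```text
clock: 16.35
eef_pos: [507.5, -326.1, 120.7]
tool_rot: [3.141, 0.0, -0.077]
force: [-3.5, 1.4, 4.5]
width: 27.4
gripper_force: 60.5
```

Emit:
carry_out(
  moves=[
    {"tx": 0, "ty": 0, "tz": 0.005, "twist": 0, "fingers": 0},
  ],
)

```text
clock: 16.48
eef_pos: [507.5, -326.0, 119.2]
tool_rot: [-3.142, 0.001, -0.077]
force: [-4.5, 0.0, 5.4]
width: 27.3
gripper_force: 60.5
```

Emit:
carry_out(
  moves=[
    {"tx": 0, "ty": 0, "tz": 0.005, "twist": 0, "fingers": 0},
  ],
)

```text
clock: 16.6
eef_pos: [507.5, -325.9, 117.6]
tool_rot: [-3.142, 0.001, -0.076]
force: [-3.9, -0.5, 4.4]
width: 27.3
gripper_force: 60.5
```

Emit:
carry_out(
  moves=[
    {"tx": 0, "ty": 0, "tz": 0.005, "twist": 0, "fingers": 0},
  ],
)

```text
clock: 16.73
eef_pos: [507.5, -325.8, 116.1]
tool_rot: [-3.141, 0.001, -0.076]
force: [-4.8, 0.6, 4.4]
width: 27.3
gripper_force: 60.5
```

Emit:
carry_out(
  moves=[
    {"tx": 0, "ty": 0, "tz": 0.005, "twist": 0, "fingers": 0},
  ],
)

```text
clock: 16.85
eef_pos: [507.6, -325.8, 114.6]
tool_rot: [-3.141, 0.001, -0.076]
force: [-4.4, 0.5, 4.4]
width: 27.2
gripper_force: 60.5
```

Emit:
carry_out(
  moves=[
    {"tx": 0, "ty": 0, "tz": 0.005, "twist": 0, "fingers": 0},
  ],
)

```text
clock: 16.98
eef_pos: [507.5, -325.8, 113.1]
tool_rot: [-3.141, 0.001, -0.076]
force: [-5.3, -0.5, 4.2]
width: 27.3
gripper_force: 60.5
```

Emit:
carry_out(
  moves=[
    {"tx": 0, "ty": 0, "tz": 0.004, "twist": 0, "fingers": 0},
  ],
)

```text
clock: 17.1
eef_pos: [507.6, -325.8, 111.9]
tool_rot: [-3.141, 0.001, -0.076]
force: [-5.4, -0.5, 4.7]
width: 27.5
gripper_force: 60.5
```

Emit:
carry_out(
  moves=[
    {"tx": 0, "ty": 0, "tz": -0.04, "twist": 0, "fingers": 0},
    {"tx": 0, "ty": 0, "tz": -0.11, "twist": 0, "fingers": 0},
    {"tx": 0, "ty": 0, "tz": -0.11, "twist": 0, "fingers": 0},
    {"tx": 0, "ty": -0.07, "tz": 0, "twist": 0, "fingers": 0},
    {"tx": 0, "ty": -0.11, "tz": 0, "twist": 0, "fingers": 0},
    {"tx": 0, "ty": -0.11, "tz": 0, "twist": 0, "fingers": 0},
    {"tx": 0, "ty": -0.077, "tz": 0, "twist": 0, "fingers": 0},
    {"tx": 0, "ty": 0, "tz": 0.05, "twist": 0, "fingers": 0},
    {"tx": 0, "ty": 0, "tz": 0.06, "twist": 0, "fingers": 0},
    {"tx": 0, "ty": 0, "tz": 0.06, "twist": 0, "fingers": 0},
    {"tx": 0, "ty": 0, "tz": 0.04, "twist": 0, "fingers": 0},
    {"tx": 0, "ty": 0, "tz": 0, "twist": 0, "fingers": 0},
  ],
)

```text
clock: 18.6
eef_pos: [516.1, -216.2, 125.9]
tool_rot: [-3.141, 0.001, -0.077]
force: [1.3, 0.1, -1.1]
width: 27.5
gripper_force: 59.8
```

Emit:
carry_out(
  moves=[
    {"tx": 0, "ty": 0, "tz": 0.006, "twist": 0, "fingers": 0},
  ],
)

```text
clock: 18.73
eef_pos: [516.2, -216.4, 125.5]
tool_rot: [3.141, 0.0, -0.077]
force: [0.1, -0.2, -1.1]
width: 27.7
gripper_force: 59.8
```

Emit:
carry_out(
  moves=[
    {"tx": 0, "ty": 0, "tz": 0.006, "twist": 0, "fingers": 0},
  ],
)

```text
clock: 18.85
eef_pos: [516.2, -216.2, 123.8]
tool_rot: [3.141, -0.0, -0.077]
force: [1.0, -0.2, -0.9]
width: 27.2
gripper_force: 59.8
```

Emit:
carry_out(
  moves=[
    {"tx": 0, "ty": 0, "tz": 0.006, "twist": 0, "fingers": 0},
  ],
)

```text
clock: 18.98
eef_pos: [516.3, -216.2, 122.0]
tool_rot: [3.141, -0.0, -0.076]
force: [0.3, 0.2, -0.9]
width: 27.3
gripper_force: 59.8
```

Emit:
carry_out(
  moves=[
    {"tx": 0, "ty": 0, "tz": 0.006, "twist": 0, "fingers": 0},
  ],
)

```text
clock: 19.1
eef_pos: [516.3, -216.1, 120.0]
tool_rot: [3.142, -0.0, -0.076]
force: [-0.5, -1.0, -1.2]
width: 27.3
gripper_force: 59.8
```

Emit:
carry_out(
  moves=[
    {"tx": 0, "ty": 0, "tz": 0.005, "twist": 0, "fingers": 0},
  ],
)

```text
clock: 19.23
eef_pos: [516.1, -216.1, 118.4]
tool_rot: [-3.142, 0.0, -0.076]
force: [0.6, -1.1, -0.4]
width: 27.9
gripper_force: 59.8
```

Emit:
carry_out(
  moves=[
    {"tx": 0, "ty": 0, "tz": 0.005, "twist": 0, "fingers": 0},
  ],
)

```text
clock: 19.35
eef_pos: [516.1, -216.1, 117.2]
tool_rot: [-3.142, 0.0, -0.076]
force: [-2.9, 0.7, 5.5]
width: 27.7
gripper_force: 60.5
```

Emit:
carry_out(
  moves=[
    {"tx": 0, "ty": 0, "tz": 0.005, "twist": 0, "fingers": 0},
  ],
)

```text
clock: 19.48
eef_pos: [516.1, -216.2, 115.9]
tool_rot: [3.142, 0.0, -0.076]
force: [-2.5, 0.9, 5.9]
width: 27.5
gripper_force: 60.5
```

Emit:
carry_out(
  moves=[
    {"tx": 0, "ty": 0, "tz": 0.005, "twist": 0, "fingers": 0},
  ],
)

```text
clock: 19.6
eef_pos: [516.1, -216.3, 114.4]
tool_rot: [3.141, -0.0, -0.076]
force: [-2.1, 0.1, 6.0]
width: 27.5
gripper_force: 60.5
```

Emit:
carry_out(
  moves=[
    {"tx": 0, "ty": 0, "tz": 0.005, "twist": 0, "fingers": 0},
  ],
)

```text
clock: 19.73
eef_pos: [516.1, -216.3, 113.0]
tool_rot: [3.141, -0.0, -0.076]
force: [-2.1, 0.8, 4.1]
width: 27.4
gripper_force: 60.5
```

Emit:
carry_out(
  moves=[
    {"tx": 0, "ty": 0, "tz": 0.005, "twist": 0, "fingers": 0},
  ],
)

```text
clock: 19.85
eef_pos: [516.1, -216.3, 111.5]
tool_rot: [3.141, -0.0, -0.077]
force: [-2.2, -0.1, 5.6]
width: 27.3
gripper_force: 60.5
```

Emit:
carry_out(
  moves=[
    {"tx": 0, "ty": 0, "tz": 0.004, "twist": 0, "fingers": 0},
  ],
)

```text
clock: 19.98
eef_pos: [516.1, -216.3, 110.3]
tool_rot: [3.141, -0.0, -0.077]
force: [-3.0, 0.5, 9.5]
width: 27.6
gripper_force: 61.3
```

The downward force jumped, so I stop pushing, pull the wedge and check the openings by camera from the earlier viewpoint.

Emit:
carry_out(
  moves=[
    {"tx": 0, "ty": 0, "tz": -0.04, "twist": 0, "fingers": 0},
    {"tx": 0, "ty": 0, "tz": -0.13, "twist": 0, "fingers": 0},
    {"tx": 0, "ty": 0, "tz": -0.13, "twist": 0, "fingers": 0},
    {"tx": 0, "ty": 0.07, "tz": 0, "twist": 0, "fingers": 0},
    {"tx": 0, "ty": 0.11, "tz": 0, "twist": 0, "fingers": 0},
    {"tx": 0, "ty": 0.11, "tz": 0, "twist": 0, "fingers": 0},
    {"tx": 0, "ty": 0.077, "tz": 0, "twist": 0, "fingers": 0},
    {"tx": 0, "ty": 0, "tz": 0, "twist": 0, "fingers": 0},
    {"tx": 0, "ty": 0, "tz": 0, "twist": 0, "fingers": 0},
  ],
)

```text
clock: 21.1
eef_pos: [507.9, -324.6, 199.2]
tool_rot: [-3.14, 0.001, -0.075]
force: [0.0, 0.5, -0.5]
width: 27.3
gripper_force: 59.9
```

```bash
python3 look.py w5; python3 - <<'E'
import pickle; from h import *
p=[506.7,-270.5,-.0765]
for n in ('w4','w5'):
    im=pickle.load(open(n+'.pkl','rb')); g=cv2.cvtColor(im['color'],cv2.COLOR_BGR2GRAY)
    for y in (60,45,-45,-55):
        xs=np.arange(-10,24,1.); q=proj(im,place(p,np.c_[xs,0*xs+y,0*xs+80])).astype('f4')
        print(n,y,cv2.remap(g,q[:,0],q[:,1],cv2.INTER_LINEAR).ravel().tolist())
im=pickle.load(open('w5.pkl','rb'))
cv2.imwrite('pics/c5.png',cv2.resize(im['color'][30:350,130:400],None,fx=1.8,fy=1.8,interpolation=cv2.INTER_CUBIC))
E
```

```text
{'clock': 21.1, 'eef_pos': array([ 507.94122803, -324.55883415,  199.20883527]), 'tool_rot': array([-3.13985781e+00,  7.19866564e-04, -7.54562456e-02]), 'force': array([ 0.03557727,  0.5369119 , -0.50309037]), 'width': 27.257225974686886} [ 0.43  0.61  0.14  1.7  -0.11  0.84 -1.02]
w4 60 [184, 187, 188, 184, 166, 146, 124, 108, 105, 110, 115, 117, 119, 119, 151, 196, 213, 213, 212, 211, 213, 215, 215, 214, 212, 210, 209, 209, 209, 212, 214, 213, 213, 213]
w4 45 [186, 187, 189, 183, 166, 145, 125, 110, 108, 111, 116, 119, 121, 127, 159, 200, 214, 213, 211, 211, 213, 216, 215, 214, 212, 209, 209, 209, 209, 212, 213, 212, 213, 213]
w4 -45 [182, 183, 184, 176, 158, 138, 119, 108, 109, 111, 114, 117, 120, 143, 185, 209, 211, 211, 211, 214, 216, 215, 213, 211, 209, 208, 210, 211, 210, 211, 213, 210, 209, 210]
w4 -55 [182, 182, 184, 175, 156, 136, 118, 108, 109, 111, 114, 117, 121, 145, 189, 210, 211, 209, 211, 215, 216, 215, 213, 211, 208, 208, 210, 212, 212, 212, 212, 210, 208, 209]
w5 60 [185, 187, 188, 183, 167, 147, 125, 109, 107, 111, 115, 118, 120, 111, 88, 76, 75, 76, 76, 76, 76, 80, 112, 169, 205, 215, 213, 212, 212, 215, 216, 215, 214, 211]
w5 45 [186, 188, 188, 183, 167, 146, 126, 110, 108, 112, 115, 119, 122, 125, 130, 133, 137, 140, 144, 151, 156, 153, 145, 174, 208, 215, 214, 212, 214, 216, 217, 216, 214, 212]
w5 -45 [183, 183, 185, 178, 159, 139, 120, 109, 109, 111, 114, 117, 121, 125, 129, 133, 138, 143, 146, 148, 151, 147, 149, 186, 214, 213, 211, 212, 215, 216, 215, 213, 212, 210]
w5 -55 [183, 183, 184, 177, 158, 138, 119, 108, 108, 110, 114, 116, 121, 125, 128, 132, 137, 142, 145, 148, 150, 145, 150, 187, 214, 212, 210, 212, 215, 216, 216, 214, 212, 209]
```

View pics/c5.png

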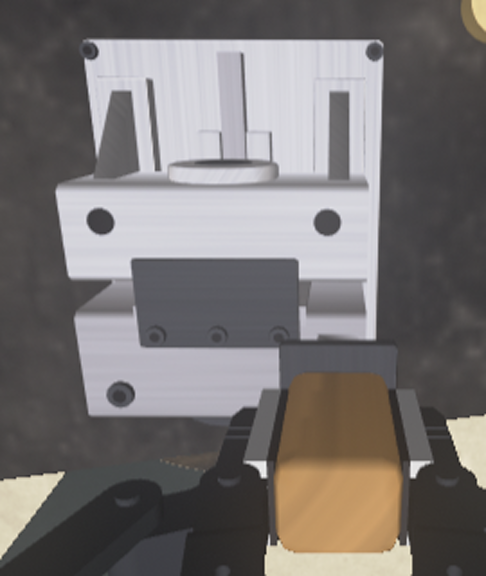

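Crop c5 shows the cover square to the housing. The seam edges have moved +8.9 mm left and +9.3 mm right, so the openings are about 10.5 mm at both ends. Now the wedge goes back to its stand.

Emit:
carry_out(
  moves=[
    {"tx": 0, "ty": 0, "tz": 0, "twist": -0.0244, "fingers": 0},
    {"tx": -0.007, "ty": 0.08, "tz": 0, "twist": 0, "fingers": 0},
    {"tx": 0, "ty": 0.12, "tz": 0, "twist": 0, "fingers": 0},
    {"tx": 0, "ty": 0.12, "tz": 0, "twist": 0, "fingers": 0},
    {"tx": 0, "ty": 0.064, "tz": 0, "twist": 0, "fingers": 0},
    {"tx": 0, "ty": 0, "tz": 0.06, "twist": 0, "fingers": 0},
    {"tx": 0, "ty": 0, "tz": 0.06, "twist": 0, "fingers": 0},
    {"tx": 0, "ty": 0, "tz": 0, "twist": 0, "fingers": 0},
    {"tx": 0, "ty": 0, "tz": 0, "twist": 0, "fingers": 0},
    {"tx": 0, "ty": 0, "tz": 0, "twist": 0, "fingers": 0},
  ],
)

```text
clock: 22.4
eef_pos: [506.4, -441.0, 164.5]
tool_rot: [3.141, -0.001, 0.001]
force: [-0.1, 0.4, -1.6]
width: 27.3
gripper_force: 59.9
```

Emit:
carry_out(
  moves=[
    {"tx": -0.001, "ty": 0, "tz": 0.02, "twist": 0, "fingers": 0},
    {"tx": 0, "ty": -0.001, "tz": 0.02, "twist": 0, "fingers": 0},
    {"tx": 0, "ty": 0, "tz": 0.02, "twist": 0, "fingers": 0},
    {"tx": 0, "ty": 0, "tz": 0.02, "twist": 0, "fingers": 0},
  ],
)

```text
clock: 22.9
eef_pos: [505.4, -440.7, 139.1]
tool_rot: [-3.141, 0.0, 0.0]
force: [1.3, 0.4, -1.2]
width: 27.3
gripper_force: 59.9
```

Emit:
carry_out(
  moves=[
    {"tx": 0, "ty": 0, "tz": 0.03, "twist": 0, "fingers": 0},
    {"tx": 0, "ty": 0, "tz": 0.03, "twist": 0, "fingers": 0},
  ],
)

```text
clock: 23.15
eef_pos: [505.4, -440.7, 121.0]
tool_rot: [-3.141, 0.0, 0.0]
force: [-0.4, -0.3, -1.3]
width: 27.7
gripper_force: 59.9
```

Emit:
carry_out(
  moves=[
    {"tx": 0, "ty": 0, "tz": 0.04, "twist": 0, "fingers": 0},
    {"tx": 0, "ty": 0, "tz": 0.04, "twist": 0, "fingers": 0},
    {"tx": 0, "ty": 0, "tz": 0.01, "twist": 0, "fingers": 0},
    {"tx": 0, "ty": 0, "tz": 0, "twist": 0, "fingers": 0},
  ],
)

```text
clock: 23.65
eef_pos: [505.4, -440.8, 94.4]
tool_rot: [-3.141, 0.0, 0.0]
force: [-0.4, -0.4, -1.3]
width: 27.3
gripper_force: 59.9
```

Free all the way. I'll lower the last few mm to touch.

Emit:
carry_out(
  moves=[
    {"tx": 0, "ty": 0, "tz": 0.007, "twist": 0, "fingers": 0},
    {"tx": 0, "ty": 0, "tz": 0.004, "twist": 0, "fingers": 0},
    {"tx": 0, "ty": 0, "tz": 0, "twist": 0, "fingers": 0},
  ],
)

```text
clock: 24.02
eef_pos: [505.5, -440.8, 91.5]
tool_rot: [3.142, -0.0, 0.0]
force: [-0.3, 0.1, -1.0]
width: 27.1
gripper_force: 59.9
```

Emit:
carry_out(
  moves=[
    {"tx": 0, "ty": 0, "tz": 0.003, "twist": 0, "fingers": 0},
    {"tx": 0, "ty": 0, "tz": 0, "twist": 0, "fingers": 0},
  ],
)

```text
clock: 24.28
eef_pos: [505.6, -440.9, 90.7]
tool_rot: [3.141, -0.0, 0.0]
force: [0.5, -0.3, -1.0]
width: 27.2
gripper_force: 60.1
```

Emit:
carry_out(
  moves=[
    {"tx": 0, "ty": 0, "tz": 0.002, "twist": 0, "fingers": 0},
    {"tx": 0, "ty": 0, "tz": 0, "twist": 0, "fingers": 0},
  ],
)

```text
clock: 24.52
eef_pos: [505.7, -440.9, 90.6]
tool_rot: [3.141, -0.001, 0.0]
force: [-0.9, 1.3, 4.8]
width: 27.4
gripper_force: 60.5
```

Seated at 90.6 (picked up at 90.5). Next I release and retreat upward.

Emit:
carry_out(
  moves=[
    {"tx": 0, "ty": 0, "tz": 0, "twist": 0, "fingers": 0.6},
    {"tx": 0, "ty": 0, "tz": 0, "twist": 0, "fingers": 1},
    {"tx": 0, "ty": 0, "tz": 0, "twist": 0, "fingers": 1},
    {"tx": 0, "ty": 0, "tz": 0, "twist": 0, "fingers": 1},
    {"tx": 0, "ty": 0, "tz": -0.08, "twist": 0, "fingers": 1},
    {"tx": 0, "ty": 0, "tz": -0.12, "twist": 0, "fingers": 1},
    {"tx": 0, "ty": 0, "tz": -0.15, "twist": 0, "fingers": 1},
    {"tx": 0, "ty": 0, "tz": -0.15, "twist": 0, "fingers": 1},
    {"tx": -0.15, "ty": 0, "tz": 0, "twist": 0, "fingers": 1},
    {"tx": 0, "ty": 0, "tz": 0, "twist": 0, "fingers": 1},
    {"tx": 0, "ty": 0, "tz": 0, "twist": 0, "fingers": 1},
  ],
)

```text
clock: 25.9
eef_pos: [460.8, -440.7, 240.0]
tool_rot: [-3.141, -0.001, 0.0]
force: [0.6, 0.4, 0.2]
width: 85.1
gripper_force: 0.0
```

```bash
python3 look.py w6
```

```text
{'clock': 25.9, 'eef_pos': array([ 460.76227486, -440.68448637,  240.01853599]), 'tool_rot': array([-3.14142397e+00, -6.99807504e-04,  8.33074380e-05]), 'force': array([0.60096237, 0.44836283, 0.1682094 ]), 'width': 85.12616957048716} [ 0.65  0.61  0.12  1.56 -0.09  0.97 -0.78]
```

View pics/w6.png

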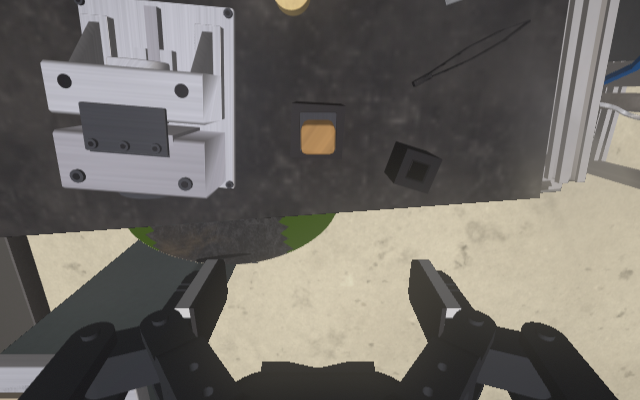

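The wedge is upright in its stand (handle at (318,138)), the cover stands open and even, and the gripper is clear. Handing in.

```bash
python3 -c "
from cell import job; print(job.finish_job())"
```

```text
the job is handed in; nothing more can be done
None
```

I've handed the job in: camera and wedge depth put the cover about 10 to 11 mm off its seat at both ends and even to within about 1 mm, and the wedge is back in its stand; the wedge force rose suddenly to about 11 N on the last left push, so I stopped there (limit 24 N), and the clock read about 26 s.

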